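Close the spice chest

TASK

Close up the little wooden spice chest on the worktop left of the hob with your fingertips: first push the pulled-out tray of jars fully home, then push the door fully shut. Only push, lift nothing, and leave the pot and the jar on top of the chest standing where they are.

Things in the scene. Friction and masses are not known exactly. Their poses are not given: they have to be found in the camera images.
- chest: small pale wooden chest fixed to the worktop left of the hob, 170 x 170 mm, on four 60 mm legs, its top 170 mm above the worktop, open at the front. Origin: on the worktop under its centre, level with the feet; its x axis points from its front to its back (so the open front, at x = -85 mm, faces -x, roughly the robot), y to its left, z up. The door hinge is at its right front edge
- tray (a joint): pull-out tray of the chest: 0 = fully home, grows (m) as it comes out of the front along the chest's -x; 0.11 at most. Four spice jars are wedged in it and move with it. Slides with about 1.5 N friction and stays where it is left; hits a stop at 0
- tray_front (a point): middle of the outer face of the tray's front panel (moves with the tray), 135 mm above the worktop. The panel is plain, upright, square to the chest's x axis, 146 mm wide, 10 mm thick, and spans 74 to 154 mm above the worktop. With the tray home the face lies 83 mm in front of the chest's origin, 2 mm behind the chest's front edges. The chest's top (170 mm) overhangs the tray then
- door (a joint): door of the chest, upright hinge at the right front edge: 0 = shut against the front, grows (rad) as it swings open towards the robot and to the right (counter-clockwise seen from above); about 1.57 stands straight out. Stiff enough (about 0.06 N m friction) to stay where it is left; hits a stop at 0
- door_hinge (a point): point on the door's hinge axis (vertical), half-way up, at (-91, -85, 118) mm in the chest's frame; does not move with the door
- door_edge (a point): middle of the door's free upright edge, on its outer face (moves with the door). The door is a flat panel 168 mm wide and 12 mm thick whose mid-plane contains the hinge axis; it spans 66 to 170 mm above the worktop. Shut, it points from the hinge along the chest's +y, outer face to the chest's -x. A steel knob 18 mm across sticks 17 mm out of the outer face, 152 mm from the hinge axis, centred 100 mm above the worktop
- tray_left (a point): upper left corner (chest's +y side) of the tray front panel's outer face, 154 mm above the worktop; moves with the tray
- tray_right (a point): upper right corner (chest's -y side) of the tray front panel's outer face, 154 mm above the worktop; moves with the tray
- door_knob (a point): outer end of the door's small steel knob, 100 mm above the worktop; moves with the door
- olive_pot: small pot with a pale lid, 55 mm across, 71 mm tall, standing loose on the rear half of the chest's top, on its right; origin at the centre of its underside
- spice_jar: slim spice jar with a purple cap, 38 mm across, 90 mm tall, standing loose on the rear half of the chest's top, on its left; origin at the centre of its underside

How it is judged:
On the way, in this order (a step that is already met when the one before it is completed fails the run):
1. the tray is pushed fully home while the door stands open (value of joint tray below 0.005 m and value of joint door above 1 rad), for 0.2 s.
2. the door is pushed fully shut (value of joint door below 0.04 rad), for 0.2 s.
At the end, for the whole second after the job is handed in: The tray is within 5 mm of fully home, the door within 0.04 rad (about 7 mm at its edge) of shut and at rest, and the pot and the jar on top upright within 25 mm of where they stood (value of joint tray below 0.005 m and value of joint door below 0.04 rad and velocity of joint door below 0.05 rad/s and angle between each of olive_pot, spice_jar's own z axis and vertical below 0.3 rad and distance of each of olive_pot, spice_jar from where it was at the start of the episode below 0.025 m); the robot touches nothing.
It fails at once if the door is swung in against the tray while the tray is still out (value of joint door below 1 rad and value of joint tray above 0.02 m).
It fails at once if the pot or the jar on top is moved, lifted or knocked over (distance of any of olive_pot, spice_jar from where it was at the start of the episode above 0.025 m or angle between any of olive_pot, spice_jar's own z axis and vertical above 0.3 rad).
It also fails if it takes over 48 s, if anything falls off the work surface, if the arm or the gripper's body presses on something with over 40 N, if the wrist force passes 120 N, or if a joint passes its speed limit or range.

ROBOT

A 6-joint arm with a two-finger parallel gripper is mounted at the origin on a cart in front of the work surface, level with it; the furniture and walls round the work are solid. World frame = base frame: x ahead of the robot, y to its left, z up, the work surface at z = 0. Lengths are in m, angles in rad, forces in N, time in s.
With the tool pointing down it reaches from about 0.325 to 0.875 m from the base axis. Payload 4.4 kg.
Tool frame: the origin (TCP) lies at the very end of the fingers, on their centre line; the grasp point (between the pads) lies 19 mm behind it; z points along the fingers, x is the direction in which the jaws open and shut, and the axes are right-handed (so a half turn about z gives the same grasp; the last joint's range is limited). The gripper opens to 85 mm and grips with 20 to 120 N. Pads are 22 mm wide; open, the fingers measure 114 mm over their backs; the gripper's body (76 mm by 85 mm) begins 54 mm behind the grasp point. The pads swing forward as they close: fully open they stand 13 mm farther back than shut.
Start: joints at [-1.323, 0.207, 1.542, -0, 1.393, -0.15], TCP at [0.223, -0.53, 0.231] pointing down, gripper open.
Joint ranges: [-2.73, 2.73], [-0.86, 2.22], [0.23, 2.46], [-1.11, 4.25], [0.08, 2.63], [-2.82, 2.82]. Speed limits (rad/s): [2.79, 2.79, 3.14, 3.14, 3.14, 3.14].

INTERFACE

Orientations are given as a unit quaternion [w, x, y, z].
In Python, from cell import ctrl gives the robot as it stands. The module is installed in compiled form; this text tells all that it offers.
- The arm moves only by the tool play_rows, never from a script. Its argument "commands" is a list of rows, each a list of 3 entries, a list of its own where there are three numbers: the turn, a rotation vector about the tool's x, y, z in rad, then the shift along the tool's x, y, z in m, then the opening, from 0 (shut) to 1 (fully open). A call has 1 to 5 rows; each row shifts and turns the commanded pose from where the row before left it, along the tool's axes as they then stand; what a row does not reach is not made up. A row lasts 1/12 s, in which the tool goes at most 41.7 mm and 7.16 degrees, less where a joint would pass 70% of its speed; a pose out of reach is approached as far as the arm can. A call with a gripper value outside its range is refused whole. The fingers move at their own pace and stop on an object; "force" is the grip in N (left out, the last holds). Time passes only in rows, so rows that do not move let the fingers close. It gives the time, the measured TCP pose, the force and the opening at its end, in the units of the state.
- ctrl.sense(): the state, without advancing time (a new reading comes with each control period).
- ctrl.snapshot(name): name is "side" or "top"; returns a dict with "frame" (384x512x3 uint8, red, green, blue), "intrinsics" (3x3 intrinsics, pixels), "rvec" (rotation vector, rad) and "tvec" (3), from world to camera coordinates, as OpenCV has them. Camera axes: x right, y down, z forward; pixel columns grow to the right and rows downward; lengths in m; the calibration is good to about 2 mm. A picture is of the moment at which its call begins. There is no depth.
- ctrl.job_done(): hands the job in, once; it reports no verdict.
The state is a dict: "time_s": time; "joints": joint angles; "qvel": joint speeds; "joint_torque": joint torques, N m; "eef_pos": TCP position; "tcp_rot": TCP orientation; "contact_force": force on the tool from outside, world axes, zero at the start; "wrist_torque": the same for the moment, N m; "width": finger opening in m.
Only numpy, scipy, OpenCV 4.12 (cv2) and the standard library are available. Lean on these libraries where they do the work, as an engineer would, in place of code of your own. Each camera call takes 0.05 s, during which the arm holds its last target. There are 200 camera calls.

## Working session

There is one attempt and no reset: what is moved stays moved. The work goes in short steps, Python scripts to look and compute and a tool call to move; the robot and the scene stay as the last step left them, time stands still between calls to the robot, and variables do not carry over. Pictures are saved under pics/ and viewed, about 8 in all and at most 12, crops included, and the job is handed in when it is done.

Besides the shell and the picture viewer there is one more tool, called after ">>>" as name(argument=value, ...) on one line, values as JSON. play_rows: Moves the arm, as the interface text tells. Its arguments: {"type":"object","properties":{"commands":{"type":"array","items":{"type":"array"}},"force":{"type":"number"}},"required":["commands"]}

```bash
mkdir -p pics
python3 - <<'E'
from cell import ctrl
import cv2,numpy as np
print(ctrl.sense())
for n in("side","top"):
    s=ctrl.snapshot(n); cv2.imwrite(f"pics/{n}0.png",s["frame"][:,:,::-1]); 
    np.savez(n,K=s["intrinsics"],r=s["rvec"],t=s["tvec"]); R=cv2.Rodrigues(np.array(s["rvec"]))[0]
    print(n,s["intrinsics"],s["rvec"],s["tvec"],"cam",-R.T@np.array(s["tvec"]))
E
```

```text
{'time_s': 0.0, 'joints': array([-1.32346044e+00,  2.07427313e-01,  1.54298688e+00,  9.30269041e-06,
        1.39351739e+00, -1.50498017e-01]), 'qvel': array([-0.00085275, -0.00011024, -0.0016454 ,  0.00056076, -0.00212362,
        0.00126873]), 'joint_torque': array([ 8.73942899e-04, -3.83022881e+01, -2.91597784e+01,  1.03253342e-05,
        1.03844752e-02,  9.85747505e-06]), 'eef_pos': array([ 0.22256885, -0.52933511,  0.23010602]), 'tcp_rot': array([-7.89330371e-04,  8.32892220e-01, -5.53433991e-01, -8.62911605e-04]), 'contact_force': array([-0.41004856,  0.97884539, -0.16007941]), 'wrist_torque': array([-0.00287747, -0.06781019, -0.04242524]), 'width': 0.08538661788347639}
side [[487.34941874   0.         260.38499934]
 [  0.         487.34941874 193.78905672]
 [  0.           0.           1.        ]] [ 2.06981219 -0.00441102 -0.02990469] [-0.48510153  0.30284313  0.57752745] cam [ 0.50099963 -0.35740147  0.53088509]
top [[405.74063282   0.         253.29757374]
 [  0.         405.74063282 196.20990873]
 [  0.           0.           1.        ]] [ 1.77756318 -1.91333199  0.65716664] [0.41668121 0.41682642 0.66629632] cam [-0.05147736  0.42005774  0.7824448 ]
```

View pics/side0.png

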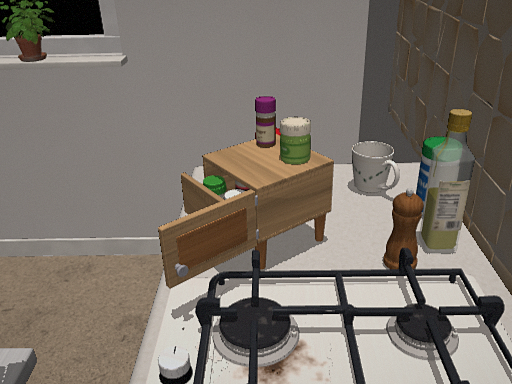

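View pics/top0.png

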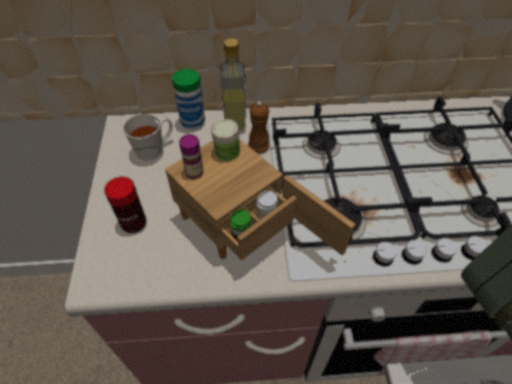

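The side view (1) shows the chest at about (265,190), with the door open towards the camera, its knob at (181,270), and the tray out. The top view (2) shows the chest at about (225,190), the tray front panel around (265,230), the door's free top corner near (350,240), and a red jar to the left at (127,205). I'll zoom in for exact pixels.

Run:
```python
import cv2
a=cv2.imread("pics/side0.png")[85:285,150:350]; b=cv2.imread("pics/top0.png")[110:260,160:360]
cv2.imwrite("pics/sc.png",cv2.resize(a,None,fx=3,fy=3,interpolation=cv2.INTER_CUBIC))
cv2.imwrite("pics/tc.png",cv2.resize(b,None,fx=4,fy=4,interpolation=cv2.INTER_CUBIC))
```

```text
(no output)
```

View pics/sc.png

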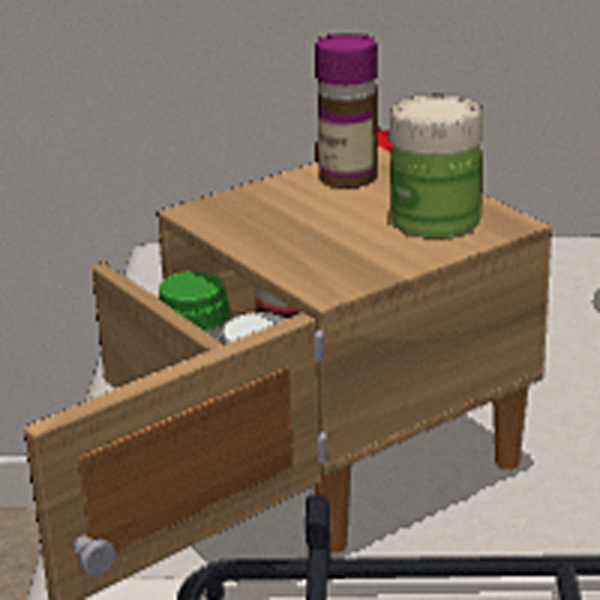

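View pics/tc.png

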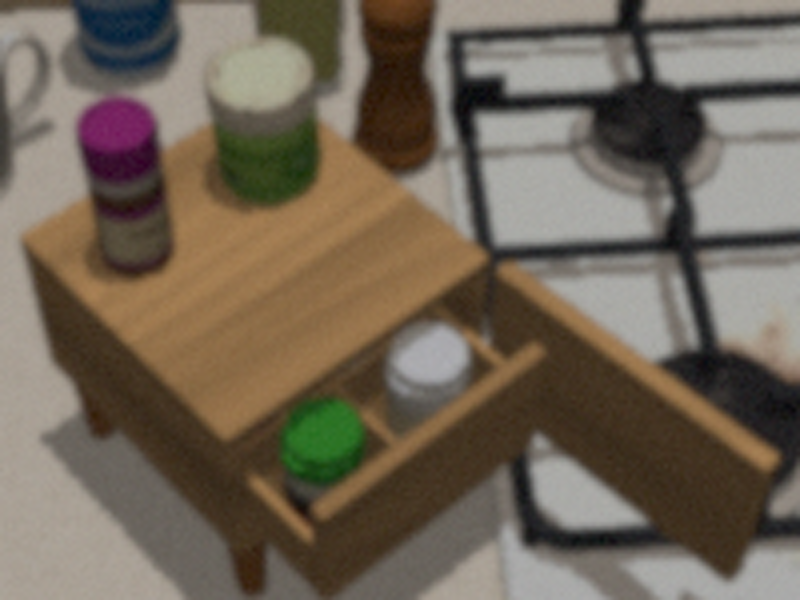

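Crop pixels. In the side crop (×3, offset 150,85), the chest top corners are FL (160,213), FR (322,308) and RR (550,228), the knob is at (97,556) and the tray's left corner at (95,265). In the top crop (×4, offset 160,110), the corners are FL (228,440), FR (490,258), RL (25,240) and RR (318,125). The tray's outer top edge runs (318,517) to (545,350), and the door's free top end is near (772,463). Next I'll fit the pose.

```bash
cat > h.py <<'E'
import cv2,numpy as np
from scipy.optimize import least_squares
C={n:np.load(n+".npz") for n in("side","top")}
def proj(n,P): return cv2.projectPoints(np.array(P,float).reshape(-1,3),C[n]["r"],C[n]["t"],C[n]["K"],None)[0][:,0]
def w(p,c): # chest->world
    a=p[2]; return np.array([p[0]+c[0]*np.cos(a)-c[1]*np.sin(a),p[1]+c[0]*np.sin(a)+c[1]*np.cos(a),c[2]])
def door(p,r,off,z): # r along door, off outward normal
    a=p[4]; d=np.array([-np.sin(a),np.cos(a)]);n=np.array([-np.cos(a),-np.sin(a)])
    q=np.array([-.091,-.085])+r*d+off*n; return w(p,[q[0],q[1],z])
def model(p):
    t=p[3]; H=.17
    return [("side",(160,213),w(p,[-.085,.085,H])),("side",(322,308),w(p,[-.085,-.085,H])),("side",(550,228),w(p,[.085,-.085,H])),
    ("side",(97,556),door(p,.152,.023,.1)),("side",(95,265),w(p,[-.083-t,.073,.154])),("side",(40,437),door(p,.168,.006,H)),
    ("top",(228,440),w(p,[-.085,.085,H])),("top",(490,258),w(p,[-.085,-.085,H])),("top",(25,240),w(p,[.085,.085,H])),("top",(318,125),w(p,[.085,-.085,H])),
    ("top",(320,519),w(p,[-.083-t,.073,.154])),("top",(546,352),w(p,[-.083-t,-.073,.154])),("top",(772,463),door(p,.168,0,H))]
def px(n,uv): return np.array([150+uv[0]/3,85+uv[1]/3]) if n=="side" else np.array([160+uv[0]/4,110+uv[1]/4])
def res(p): return np.concatenate([proj(n,P)[0]-px(n,uv) for n,uv,P in model(p)])
if __name__=="__main__":
    s=least_squares(res,[.5,.25,-.5,.06,1.5],loss="soft_l1"); p=s.x; np.save("p",p)
    print(p.round(4)); print(res(p).reshape(-1,2).round(1).tolist())
    t=p[3]
    for k,v in dict(tray=w(p,[-.083-t,0,.135]),tl=w(p,[-.083-t,.073,.154]),tr=w(p,[-.083-t,-.073,.154]),home=w(p,[-.083,0,.135]),hinge=w(p,[-.091,-.085,.118]),edge=door(p,.168,.006,.118),knob=door(p,.152,.023,.1),xax=w(p,[1,0,0])-w(p,[0,0,0]),yax=w(p,[0,1,0])-w(p,[0,0,0])).items(): print(k,v.round(4))
E
python3 h.py
```

```text
[0.4956 0.4412 0.6501 0.0537 1.6227]
[[-2.2, -1.3], [-1.2, 0.9], [0.7, -1.1], [-0.0, 1.4], [-1.6, -0.6], [-2.6, -0.7], [-0.4, -0.3], [0.8, -1.1], [-1.6, -2.0], [-10.0, -11.5], [0.1, -1.1], [0.3, -1.3], [0.5, -0.7]]
tray [0.3868 0.3584 0.135 ]
tl [0.3426 0.4166 0.154 ]
tr [0.4309 0.3003 0.154 ]
home [0.4295 0.391  0.135 ]
hinge [0.4746 0.3185 0.118 ]
edge [0.3502 0.2054 0.118 ]
knob [0.3734 0.2028 0.1   ]
xax [0.796  0.6052 0.    ]
yax [-0.6052  0.796   0.    ]
```

The fit is good to 1–2 px, apart from the rear-right corner, which is hidden by the pot and was down-weighted. The tray is about 54 mm out, the door is at about 1.62 rad, and the chest yaw is 0.65. First I'll shut the fingers and align the tool's y axis with the chest's x axis.

>>> play_rows(commands=[[[0,0,-0.124],[0,0,-0.01],0],[[0,0,-0.124],[0,0,-0.01],0],[[0,0,0],[0,0,-0.01],0]], force=20)

```text
time_s: 0.35
eef_pos: [0.2226, -0.5295, 0.2607]
tcp_rot: [-0.001, 0.895, -0.445, -0.001]
contact_force: [0.3, -0.3, 0.3]
width: 0.0516
```

```bash
cat > go.py <<'E'
import sys,numpy as np
from scipy.spatial.transform import Rotation as Ro
from cell import ctrl
from h import *
p=np.load("p.npy")
def state():
    s=ctrl.sense(); q=np.array(s["tcp_rot"]); return s,Ro.from_quat(q[[1,2,3,0]])
def tell(wps):
    s,R=state(); e=np.array(s["eef_pos"]); M=R.as_matrix()
    print("t",round(s["time_s"],2),"eef",e.round(4),"x",M[:,0].round(3),"z",M[:,2].round(3),"F",np.array(s["contact_force"]).round(1),"w",round(s["width"],3),"j",np.array(s["joints"]).round(2))
    for x in wps:
        d=M.T@(np.array(x)-e); print(np.round(x,3),"tool shift",d.round(4),"rows",round(np.linalg.norm(d)/.04,1)); e=np.array(x)
E
python3 - <<'E'
from go import *
t=p[3]
tell([[.42,-.2,.28],[.45,.05,.28],w(p,[-.083-t-.07,0,.28]),w(p,[-.083-t-.07,0,.125]),w(p,[-.083-t-.011,0,.125]),w(p,[-.083-.011,0,.125])])
E
```

```text
t 0.35 eef [ 0.2226 -0.5295  0.2607] x [ 0.603 -0.797 -0.002] z [-0.001  0.002 -1.   ] F [ 0.3 -0.3  0.3] w 0.052 j [-1.32  0.19  1.51  0.    1.45 -0.4 ]
[ 0.42 -0.2   0.28] tool shift [-0.1437 -0.3563 -0.0187] rows 9.6
[0.45 0.05 0.28] tool shift [-0.1813 -0.1748  0.0005] rows 6.3
[0.331 0.316 0.28 ] tool shift [-0.284  -0.0657  0.0006] rows 7.3
[0.331 0.316 0.125] tool shift [3.00e-04 1.00e-04 1.55e-01] rows 3.9
[0.378 0.352 0.125] tool shift [-0.0001 -0.059   0.0001] rows 1.5
[0.421 0.384 0.125] tool shift [-0.0001 -0.0537  0.    ] rows 1.3
```

>>> play_rows(commands=[[[0,0,0],[-0.0144,-0.0356,-0.002],0],[[0,0,0],[-0.0144,-0.0356,-0.002],0],[[0,0,0],[-0.0144,-0.0356,-0.002],0],[[0,0,0],[-0.0144,-0.0356,-0.002],0],[[0,0,0],[-0.0144,-0.0356,-0.002],0]])

```text
time_s: 0.77
eef_pos: [0.322, -0.3639, 0.2714]
tcp_rot: [-0.0, 0.894, -0.448, 0.0]
contact_force: [0.1, -0.2, 0.1]
width: -0.0002
```

>>> play_rows(commands=[[[0,0,0],[-0.0144,-0.0356,-0.002],0],[[0,0,0],[-0.0144,-0.0356,-0.002],0],[[0,0,0],[-0.0144,-0.0356,-0.002],0],[[0,0,0],[-0.0144,-0.0356,-0.002],0],[[0,0,0],[-0.0144,-0.0356,-0.002],0]])

```text
time_s: 1.18
eef_pos: [0.4209, -0.199, 0.2817]
tcp_rot: [0.0, 0.894, -0.448, 0.0]
contact_force: [0.6, -0.1, -0.4]
width: 0.0
```

>>> play_rows(commands=[[[0,0,0],[-0.026,-0.025,0],0],[[0,0,0],[-0.026,-0.025,0],0],[[0,0,0],[-0.026,-0.025,0],0],[[0,0,0],[-0.026,-0.025,0],0],[[0,0,0],[-0.026,-0.025,0],0]])

```text
time_s: 1.6
eef_pos: [0.4418, -0.02, 0.2815]
tcp_rot: [-0.0, 0.894, -0.448, 0.0]
contact_force: [1.2, 0.5, -0.1]
width: 0.0001
```

>>> play_rows(commands=[[[0,0,0],[-0.026,-0.025,0],0],[[0,0,0],[-0.026,-0.025,0],0],[[0,0,0],[0,0,0],0],[[0,0,0],[0,0,0],0]])

```text
time_s: 1.93
eef_pos: [0.4504, 0.0515, 0.2813]
tcp_rot: [0.0, 0.895, -0.445, -0.0]
contact_force: [-0.2, 0.1, 0.4]
width: -0.0001
```

Run:
```python
from go import *
t=p[3]
tell([w(p,[-.083-t-.07,0,.28]),w(p,[-.083-t-.07,0,.125]),w(p,[-.083-t-.011,0,.125])])
```

```text
t 1.93 eef [0.4504 0.0515 0.2813] x [ 0.603 -0.797  0.   ] z [-0. -0. -1.] F [-0.2  0.1  0.4] w -0.0 j [-0.08 -0.1   1.76 -0.    1.48  0.85]
[0.331 0.316 0.28 ] tool shift [-0.283  -0.0645  0.0013] rows 7.3
[0.331 0.316 0.125] tool shift [-0.    -0.     0.155] rows 3.9
[0.378 0.352 0.125] tool shift [-0.0001 -0.059  -0.    ] rows 1.5
```

>>> play_rows(commands=[[[0,0,0],[-0.0354,-0.0081,0],0],[[0,0,0],[-0.0354,-0.0081,0],0],[[0,0,0],[-0.0354,-0.0081,0],0],[[0,0,0],[-0.0354,-0.0081,0],0]])

```text
time_s: 2.27
eef_pos: [0.3909, 0.1821, 0.2813]
tcp_rot: [0.0, 0.894, -0.449, 0.0]
contact_force: [1.2, 0.7, 0.7]
width: 0.0
```

>>> play_rows(commands=[[[0,0,0],[-0.0354,-0.0081,0],0],[[0,0,0],[-0.0354,-0.0081,0],0],[[0,0,0],[-0.0354,-0.0081,0],0],[[0,0,0],[-0.0354,-0.0081,0],0],[[0,0,0],[0,0,0],0]])

```text
time_s: 2.68
eef_pos: [0.3299, 0.3184, 0.2814]
tcp_rot: [-0.001, 0.896, -0.445, -0.001]
contact_force: [-1.0, 0.1, 0.5]
width: 0.0002
```

>>> play_rows(commands=[[[0,0,0],[0,0,0.031],0],[[0,0,0],[0,0,0.031],0],[[0,0,0],[0,0,0.031],0],[[0,0,0],[0,0,0.031],0],[[0,0,0],[0,0,0.031],0]])

```text
time_s: 3.1
eef_pos: [0.3329, 0.3136, 0.1252]
tcp_rot: [-0.0, 0.894, -0.448, 0.0]
contact_force: [1.0, 0.0, 0.3]
width: -0.0003
```

>>> play_rows(commands=[[[0,0,0],[0,-0.012,0],0],[[0,0,0],[0,-0.012,0],0],[[0,0,0],[0,-0.012,0],0],[[0,0,0],[0,-0.01,0],0],[[0,0,0],[0,0,0],0]])

```text
time_s: 3.52
eef_pos: [0.3714, 0.3426, 0.1268]
tcp_rot: [-0.001, 0.894, -0.448, 0.001]
contact_force: [-0.2, -1.0, 0.4]
width: -0.0001
```

Run:
```python
from go import *
t=p[3]
tell([w(p,[-.083-t-.011,0,.125]),w(p,[-.083-.011,0,.125])])
```

```text
t 3.52 eef [0.3714 0.3426 0.1268] x [ 0.599 -0.801  0.001] z [ 0.002  0.001 -1.   ] F [-0.2 -1.   0.4] w -0.0 j [ 0.57  0.17  1.81 -0.    1.15  1.5 ]
[0.378 0.352 0.125] tool shift [-0.0034 -0.0108  0.0018] rows 0.3
[0.421 0.384 0.125] tool shift [-0.0004 -0.0537  0.0001] rows 1.3
```

Total travel to home is about 64 mm. I'll push 50 mm gently, then take the rest in small steps.

>>> play_rows(commands=[[[0,0,0],[0,-0.01,0],0],[[0,0,0],[0,-0.01,0],0],[[0,0,0],[0,-0.01,0],0],[[0,0,0],[0,-0.01,0],0],[[0,0,0],[0,-0.01,0],0]])

```text
time_s: 3.93
eef_pos: [0.4092, 0.3728, 0.126]
tcp_rot: [0.001, 0.895, -0.446, -0.0]
contact_force: [-0.3, -1.9, -1.2]
width: 0.0001
```

>>> play_rows(commands=[[[0,0,0],[0,-0.004,0],0],[[0,0,0],[0,-0.004,0],0],[[0,0,0],[0,0,0],0]])

```text
time_s: 4.18
eef_pos: [0.416, 0.3787, 0.1267]
tcp_rot: [-0.001, 0.895, -0.446, 0.0]
contact_force: [1.1, -0.5, -0.5]
width: -0.0
```

>>> play_rows(commands=[[[0,0,0],[0,-0.003,0],0],[[0,0,0],[0,0,0],0],[[0,0,0],[0,0,0],0]])

```text
time_s: 4.43
eef_pos: [0.4175, 0.3797, 0.1265]
tcp_rot: [-0.0, 0.895, -0.446, 0.0]
contact_force: [-0.2, 0.4, -0.5]
width: -0.0001
```

Run:
```python
from go import *
tell([w(p,[-.083-.011,0,.125])])
```

```text
t 4.43 eef [0.4175 0.3797 0.1265] x [ 0.602 -0.799 -0.   ] z [ 0.001  0.001 -1.   ] F [-0.2  0.4 -0.5] w -0.0 j [0.58 0.29 1.67 0.   1.18 1.51]
[0.421 0.384 0.125] tool shift [-0.0017 -0.0054  0.0015] rows 0.1
```

>>> play_rows(commands=[[[0,0,0],[0,-0.002,0],0],[[0,0,0],[0,-0.002,0],0],[[0,0,0],[0,0,0],0]])

```text
time_s: 4.68
eef_pos: [0.4186, 0.3806, 0.1257]
tcp_rot: [0.003, 0.895, -0.446, -0.001]
contact_force: [-5.9, -3.1, 2.1]
width: 0.0003
```

>>> play_rows(commands=[[[0,0,0],[0,-0.002,0],0],[[0,0,0],[0,0,0],0]])

```text
time_s: 4.85
eef_pos: [0.4184, 0.3805, 0.125]
tcp_rot: [0.005, 0.895, -0.446, -0.003]
contact_force: [-8.9, -7.4, 4.3]
width: 0.0001
```

>>> play_rows(commands=[[[0,0,0],[0,-0.002,0],0],[[0,0,0],[0,0,0],0]])

```text
time_s: 5.02
eef_pos: [0.4181, 0.3805, 0.1242]
tcp_rot: [0.007, 0.895, -0.446, -0.004]
contact_force: [-12.4, -10.1, 5.2]
width: -0.0
```

The force rises to about 16 N within 3 mm of the predicted home position, so this is most likely the stop. I'll check with a picture before backing off.

Run:
```python
from go import *
ims=[]
s=ctrl.snapshot("side")["frame"][85:285,150:350]; t=ctrl.snapshot("top")["frame"][85:285,160:360]
im=np.hstack([cv2.resize(x[:,:,::-1],None,fx=2,fy=2,interpolation=2) for x in(s,t)])
cv2.imwrite("pics/c1.png",im)
# waypoints: retreat, up, over door, down
o=.006+.0145+.03
tell([w(p,[-.18,0,.125]),w(p,[-.18,0,.28]),door(p,.12,o,.28),door(p,.12,o,.125)])
```

```text
t 5.12 eef [0.4181 0.3805 0.1242] x [ 0.602 -0.798 -0.   ] z [-0.013 -0.009 -1.   ] F [-13.   -9.5   5.3] w 0.0 j [ 0.59  0.31  1.65 -0.    1.2   1.51]
[0.352 0.332 0.125] tool shift [-0.0011  0.0816  0.0005] rows 2.0
[0.352 0.332 0.28 ] tool shift [-1.00e-04  2.40e-03 -1.55e-01] rows 3.9
[0.416 0.202 0.28 ] tool shift [0.1418 0.0277 0.0004] rows 3.6
[0.416 0.202 0.125] tool shift [ 1.00e-04 -2.40e-03  1.55e-01] rows 3.9
```

View pics/c1.png

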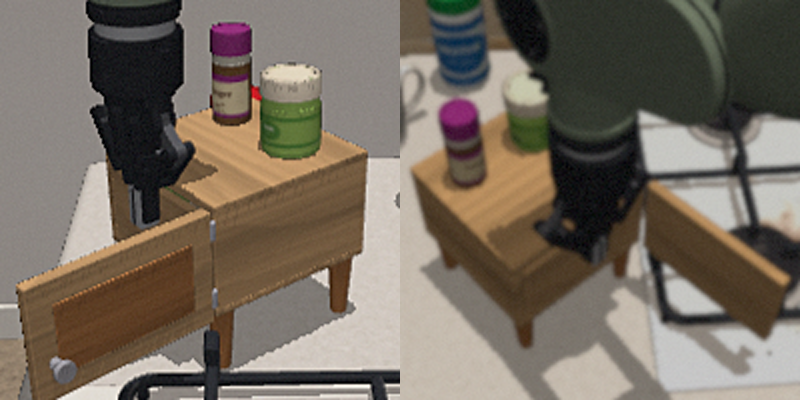

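Picture 5 shows the tray inside with no panel protruding at the front, the door still open, and the pot and jar untouched. I'll retreat, rise and look again.

>>> play_rows(commands=[[[0,0,0],[0,0.02,0],0],[[0,0,0],[0,0.03,0],0],[[0,0,0],[0,0.04,0],0]])

```text
time_s: 5.37
eef_pos: [0.3532, 0.3307, 0.1268]
tcp_rot: [-0.002, 0.895, -0.446, 0.001]
contact_force: [0.3, 0.1, 0.8]
width: -0.0002
```

>>> play_rows(commands=[[[0,0,0],[0,0,-0.035],0],[[0,0,0],[0,0,-0.04],0],[[0,0,0],[0,0,-0.04],0],[[0,0,0],[0,0,-0.04],0],[[0,0,0],[0,0,0],0]])

```text
time_s: 5.78
eef_pos: [0.3562, 0.333, 0.2913]
tcp_rot: [-0.008, 0.895, -0.446, 0.005]
contact_force: [1.5, 0.1, 1.3]
width: 0.0
```

>>> play_rows(commands=[[[0,0,0],[0.035,0.007,0],0],[[0,0,0],[0.035,0.007,0],0],[[0,0,0],[0.035,0.007,0],0],[[0,0,0],[0.037,0.007,0],0],[[0,0,0],[0,0,0],0]])

```text
time_s: 6.2
eef_pos: [0.4178, 0.1948, 0.2814]
tcp_rot: [0.001, 0.893, -0.449, 0.002]
contact_force: [-0.1, 0.1, 0.7]
width: -0.0001
```

Run:
```python
from go import *
s=ctrl.snapshot("side")["frame"][85:285,150:350]; t=ctrl.snapshot("top")["frame"][85:285,160:360]
im=np.hstack([cv2.resize(x[:,:,::-1],None,fx=2,fy=2,interpolation=2) for x in(s,t)])
cv2.imwrite("pics/c2.png",im)
o=.006+.0145+.03
tell([door(p,.12,o,.28),door(p,.12,o,.125)])
print("home corners px in top crop x2:",((proj("top",[w(p,[-.083-d,y,.154]) for d in(0,.01) for y in(.073,-.073)])-[160,85])*2).round().tolist())
```

```text
t 6.3 eef [0.4157 0.1988 0.2813] x [ 0.599 -0.801 -0.   ] z [ 0.     0.001 -1.   ] F [-0.1  0.4 -0.2] w 0.0 j [ 0.26 -0.08  1.74  0.    1.48  1.19]
[0.416 0.202 0.28 ] tool shift [-0.003  -0.0021  0.0013] rows 0.1
[0.416 0.202 0.125] tool shift [0.00e+00 1.00e-04 1.55e-01] rows 3.9
home corners px in top crop x2: [[123.0, 271.0], [236.0, 192.0], [130.0, 277.0], [243.0, 198.0]]
```

View pics/c2.png

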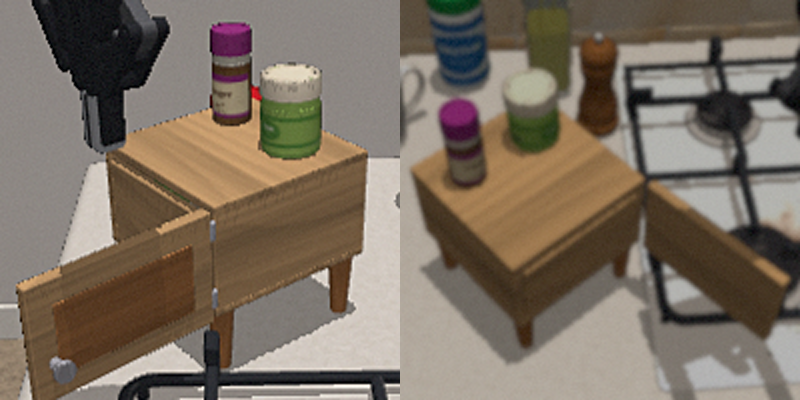

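Picture 6 shows the tray flush behind the front edges (top view, right panel, from (520,268) to (640,190)) and the door unmoved. Now I'll go down outside the door, leaving about 30 mm of clearance.

>>> play_rows(commands=[[[0,0,0],[0,0,0.031],0],[[0,0,0],[0,0,0.031],0],[[0,0,0],[0,0,0.031],0],[[0,0,0],[0,0,0.031],0],[[0,0,0],[0,0,0.031],0]])

```text
time_s: 6.72
eef_pos: [0.4145, 0.2013, 0.1251]
tcp_rot: [-0.001, 0.895, -0.445, 0.0]
contact_force: [0.2, -0.4, -1.1]
width: -0.0001
```

>>> play_rows(commands=[[[0,0,0],[0,0,0],0],[[0,0,0],[0,0,0],0]])

```text
time_s: 6.88
eef_pos: [0.4129, 0.2005, 0.1249]
tcp_rot: [0.001, 0.895, -0.445, -0.002]
contact_force: [-0.2, 0.0, 1.2]
width: -0.0
```

Run:
```python
from go import *
L=[]
for a in np.linspace(1.6,0.05,9):
    q=p.copy(); q[4]=a; L.append(door(q,.12,.006+.0145*abs(np.sin(a))+.011*np.cos(a),.126))
tell(L)
```

```text
t 6.88 eef [0.4129 0.2005 0.1249] x [ 0.603 -0.798 -0.002] z [-0.005 -0.001 -1.   ] F [-0.2  0.   1.2] w -0.0 j [0.26 0.08 1.92 0.   1.14 1.19]
[0.394 0.227 0.126] tool shift [-0.0329 -0.0011 -0.001 ] rows 0.8
[0.379 0.243 0.126] tool shift [-0.0215  0.0027  0.0001] rows 0.5
[0.366 0.262 0.126] tool shift [-0.0223 -0.0013  0.    ] rows 0.6
[0.358 0.283 0.126] tool shift [-0.0223 -0.0057  0.    ] rows 0.6
[0.353 0.306 0.126] tool shift [-0.0213 -0.0103  0.    ] rows 0.6
[0.353 0.33  0.126] tool shift [-0.0194 -0.0147 -0.    ] rows 0.6
[0.358 0.355 0.126] tool shift [-0.0163 -0.0188 -0.    ] rows 0.6
[0.368 0.378 0.126] tool shift [-0.0123 -0.0223 -0.0001] rows 0.6
[0.384 0.399 0.126] tool shift [-0.0074 -0.0248 -0.0001] rows 0.6
```

>>> play_rows(commands=[[[0,0,0],[-0.011,0,0],0],[[0,0,0],[-0.011,0,0],0],[[0,0,0],[-0.011,-0.001,0],0],[[0,0,0],[-0.011,0.0013,0],0],[[0,0,0],[-0.011,0.0013,0],0]])

```text
time_s: 7.3
eef_pos: [0.3818, 0.2448, 0.1284]
tcp_rot: [-0.002, 0.895, -0.446, 0.002]
contact_force: [2.8, -0.6, 3.5]
width: -0.0
```

>>> play_rows(commands=[[[0,0,0],[-0.011,-0.0006,0],0],[[0,0,0],[-0.011,-0.0006,0],0],[[0,0,0],[-0.011,-0.003,0],0],[[0,0,0],[-0.011,-0.003,0],0]])

```text
time_s: 7.63
eef_pos: [0.3596, 0.2833, 0.1268]
tcp_rot: [-0.0, 0.895, -0.446, 0.0]
contact_force: [1.7, -1.4, 2.5]
width: -0.0003
```

Run:
```python
from go import *
L=[]
for a in np.linspace(1.0187,0.05,6):
    q=p.copy(); q[4]=a; L.append(door(q,.12,.006+.0145*abs(np.sin(a))+.011*np.cos(a),.126))
tell(L)
```

```text
t 7.63 eef [0.3596 0.2833 0.1268] x [ 0.602 -0.798  0.   ] z [ 0.001  0.    -1.   ] F [ 1.7 -1.4  2.5] w -0.0 j [ 0.48  0.08  1.93 -0.    1.14  1.4 ]
[0.358 0.283 0.126] tool shift [-0.0008  0.0019  0.0008] rows 0.1
[0.353 0.306 0.126] tool shift [-0.0214 -0.0102  0.    ] rows 0.6
[0.353 0.33  0.126] tool shift [-0.0194 -0.0147  0.    ] rows 0.6
[0.358 0.355 0.126] tool shift [-0.0164 -0.0188  0.    ] rows 0.6
[0.368 0.378 0.126] tool shift [-0.0123 -0.0223  0.    ] rows 0.6
[0.384 0.399 0.126] tool shift [-0.0075 -0.0248  0.    ] rows 0.6
```

>>> play_rows(commands=[[[0,0,0],[-0.011,-0.004,0],0],[[0,0,0],[-0.011,-0.005,0],0],[[0,0,0],[-0.01,-0.007,0],0],[[0,0,0],[-0.01,-0.007,0],0]])

```text
time_s: 7.97
eef_pos: [0.3519, 0.3303, 0.1258]
tcp_rot: [0.001, 0.895, -0.446, -0.0]
contact_force: [0.3, -1.1, 1.5]
width: -0.0002
```

>>> play_rows(commands=[[[0,0,0],[-0.008,-0.0094,0],0],[[0,0,0],[-0.008,-0.0094,0],0],[[0,0,0],[-0.006,-0.011,0],0],[[0,0,0],[-0.006,-0.011,0],0],[[0,0,0],[0,0,0],0]])

```text
time_s: 8.38
eef_pos: [0.3696, 0.3788, 0.1262]
tcp_rot: [-0.001, 0.895, -0.446, -0.0]
contact_force: [-0.4, 0.4, 0.3]
width: -0.0
```

Run:
```python
from go import *
L=[]
for a in np.linspace(.25,0.0,3):
    q=p.copy(); q[4]=a; L.append(door(q,.12,.006+.0145*abs(np.sin(a))+.011*np.cos(a),.126))
tell(L)
```

```text
t 8.38 eef [0.3696 0.3788 0.1262] x [ 0.602 -0.798 -0.001] z [ 0.001  0.001 -1.   ] F [-0.4  0.4  0.3] w -0.0 j [0.63 0.22 1.76 0.   1.16 1.56]
[0.368 0.377 0.126] tool shift [0.0003 0.0022 0.0001] rows 0.1
[0.377 0.391 0.126] tool shift [-0.0055 -0.0157  0.    ] rows 0.4
[0.388 0.404 0.126] tool shift [-0.0033 -0.0165  0.    ] rows 0.4
```

>>> play_rows(commands=[[[0,0,0],[-0.003,-0.007,0],0],[[0,0,0],[-0.003,-0.007,0],0],[[0,0,0],[-0.002,-0.007,0],0],[[0,0,0],[0,-0.004,0],0],[[0,0,0],[0,0,0],0]])

```text
time_s: 8.8
eef_pos: [0.3847, 0.3986, 0.1264]
tcp_rot: [-0.0, 0.895, -0.446, 0.0]
contact_force: [0.3, 0.9, 0.1]
width: -0.0002
```

>>> play_rows(commands=[[[0,0,0],[0,-0.003,0],0],[[0,0,0],[0,-0.003,0],0],[[0,0,0],[0,0,0],0]])

```text
time_s: 9.05
eef_pos: [0.3881, 0.4009, 0.126]
tcp_rot: [0.001, 0.895, -0.446, -0.001]
contact_force: [-3.2, -1.7, 1.2]
width: -0.0002
```

>>> play_rows(commands=[[[0,0,0],[0,-0.002,0],0],[[0,0,0],[0,-0.002,0],0],[[0,0,0],[0,0,0],0]])

```text
time_s: 9.3
eef_pos: [0.3877, 0.401, 0.1249]
tcp_rot: [0.005, 0.895, -0.446, -0.003]
contact_force: [-9.8, -7.4, 6.0]
width: -0.0002
```

Run:
```python
from go import *
q=p.copy(); q[4]=0; tell([door(q,.12,.017,.126)])
```

```text
t 9.3 eef [0.3877 0.401  0.1249] x [ 0.602 -0.798  0.   ] z [-0.01  -0.007 -1.   ] F [-9.8 -7.4  6. ] w -0.0 j [ 0.65  0.29  1.68 -0.    1.19  1.57]
[0.388 0.404 0.126] tool shift [-0.0017 -0.0022 -0.0011] rows 0.1
```

It's on the stop, with about 12 N at the predicted shut pose. I'll back off, rise and check.

>>> play_rows(commands=[[[0,0,0],[0,0.01,0],0],[[0,0,0],[0,0.03,0],0],[[0,0,0],[0,0.03,0],0],[[0,0,0],[0,0,-0.04],0],[[0,0,0],[0,0,-0.04],0]])

```text
time_s: 9.72
eef_pos: [0.3281, 0.3561, 0.1992]
tcp_rot: [0.008, 0.895, -0.446, -0.004]
contact_force: [1.9, 1.4, 0.6]
width: -0.0001
```

>>> play_rows(commands=[[[0,0,0],[0.03,0,-0.03],0],[[0,0,0],[0.035,0,-0.02],0],[[0,0,0],[0.035,0,0],0],[[0,0,0],[0.035,0,0],0],[[0,0,0],[0,0,0],0]])

```text
time_s: 10.13
eef_pos: [0.421, 0.2504, 0.2572]
tcp_rot: [-0.001, 0.894, -0.449, 0.003]
contact_force: [-0.2, 0.8, -0.7]
width: 0.0002
```

Run:
```python
from go import *
s=ctrl.snapshot("side")["frame"][85:285,150:350]; t=ctrl.snapshot("top")["frame"][85:285,160:360]
im=np.hstack([cv2.resize(x[:,:,::-1],None,fx=2,fy=2,interpolation=2) for x in(s,t)])
cv2.imwrite("pics/c3.png",im); tell([])
for a in(0,.04,.1):
    q=p.copy(); q[4]=a; P=[door(q,.168,.006,.17),door(q,.152,.023,.1)]
    print(a,"top",((proj("top",P)-[160,85])*2+[400,0]).round(1).tolist(),"side",((proj("side",P)-[150,85])*2).round(1).tolist())
```

```text
t 10.23 eef [0.4178 0.2535 0.2561] x [ 0.599 -0.801  0.   ] z [ 0.001  0.001 -1.   ] F [-0.7 -0.3  0.8] w -0.0 j [ 0.37 -0.    1.72  0.    1.42  1.3 ]
0 top [[523.1, 276.4], [551.3, 318.5]] side [[91.9, 143.6], [91.2, 223.6]]
0.04 top [[528.1, 280.7], [556.1, 321.9]] side [[85.6, 145.7], [86.0, 226.1]]
0.1 top [[536.0, 287.0], [563.7, 326.8]] side [[76.4, 149.1], [78.4, 230.0]]
```

View pics/c3.png

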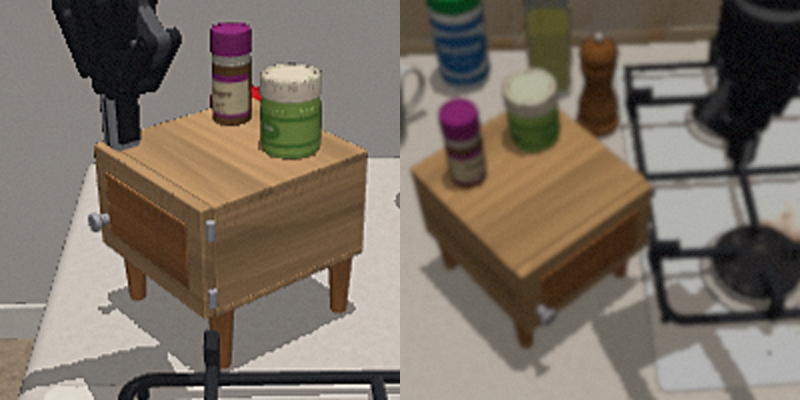

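Picture 7 shows the door flush. The knob end is at about (547,317) in the top view (model for shut: (551,318)) and about (93,222) in the side view (model: (91,224)). The pot and jar haven't moved and the gripper is clear, so I'm handing in.

```bash
python3 -c "
from cell import ctrl
print(ctrl.job_done())"
```

```text
the job is handed in; nothing more can be done
None
```

The chest is closed and the job is handed in at about 10.2 s of the 48 s. With shut fingertips I pushed the tray home until it met its stop (about 16 N). I then went around the outside of the door and pushed it shut along its arc until it met its stop (about 12 N).

- **Tray:** after the push, the picture showed it flush behind the chest's front edges, with the door still open.
- **Door:** in the last pictures of both cameras the knob was within about 4 px, in the 2× enlarged views, of where the model puts it when shut. The shut corner in the top view agreed to within about 1 px.
- **Pot and jar:** they look unmoved by eye in the last pictures; I did not measure their positions.
- **Robot:** the gripper was clear of everything, with force readings at noise level.

One check disagreed: in the first pose fit, the chest's rear-right corner was off by about 10 px in the top view. The pot hides that corner, so I had misread it, and the fit gave it little weight. Both stops came within about 4 mm of the predicted positions.

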